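# Shim the rocking clay scale

### The arm

A 6-joint arm with a two-finger parallel gripper is mounted at the origin on the work surface. World frame = base frame: x ahead of the robot, y to its left, z up, the work surface at z = 0. Lengths are in m, angles in rad, forces in N, time in s.
With the tool pointing down it reaches from about 0.35 to 0.975 m from the base axis. Payload 4.9 kg.
Tool frame: the origin (TCP) lies at the very end of the fingers, on their centre line; the grasp point (between the pads) lies ctrl.grip_point_offset behind it (ctrl.grip_point_offset is the distance from the TCP to the grasp point, in m); z points along the fingers, y is the direction in which the jaws open and shut (so a half turn about z gives the same grasp; the last joint's range is limited). The gripper opens to 85 mm and grips with 20 to 120 N. Pads are 22 mm wide; open, the fingers measure 114 mm over their backs; the gripper's body (76 mm by 85 mm) begins 54 mm behind the grasp point. The pads swing forward as they close: fully open they stand 13 mm farther back than shut.
Start: joints at [0.985, 0.053, 1.613, -0, 1.476, -0.119], TCP at [0.281, 0.558, 0.231] pointing down, gripper open.
Joint ranges: [-3.01, 3.01], [-1.01, 2.22], [0.06, 2.58], [-1.02, 4.17], [0.09, 2.62], [-3.14, 3.14]. Speed limits (rad/s): [2.57, 2.57, 3.14, 3.14, 3.14, 3.14].

### API

Orientations are given as a rotation vector (axis times angle).
In Python, from station import ctrl gives the robot as it stands. The module is installed in compiled form; this text tells all that it offers.
- The arm moves only by the shell command python3 -m creep 'ROWS' [FORCE]. ROWS is JSON, a list of rows, each a list of 5 numbers: the closure in counts, from 0 (fully open) to 255 (shut), then the shift along the tool's x, y, z in mm, then the turn about the tool's z in rad. A call has 1 to 12 rows; each row is the pose to reach, as a shift and turn from the pose commanded when the call began, along the tool's axes at that moment; what a row does not reach only later rows make up. A row lasts 1/12 s, in which the tool goes at most 41.7 mm and 7.16 degrees, less where a joint would pass 70% of its speed; a pose out of reach is approached as far as the arm can. A call with a gripper value outside its range is refused whole. The fingers move at their own pace and stop on an object; FORCE is the grip in N (left out, the last holds). Time passes only in rows, so rows that repeat a pose let the fingers close. It gives the time, the measured TCP pose, the force and the opening at its end, in the units of the state.
- ctrl.get_obs(): the state, without advancing time (a new reading comes with each control period).
- ctrl.get_image(name): name is "scene" or "top" or "wrist"; returns the picture (420x560x3 uint8, red, green, blue); there is no depth.
- ctrl.calibration(name): a dict with "fx", "fy", "cx", "cy" (pixels), "R" (3x3) and "t" (3): a world point X has camera coordinates R X + t. Camera axes: x right, y down, z forward; pixel columns grow to the right and rows downward; lengths in m; the calibration is good to about 2 mm. A picture is of the moment at which its call begins: read the wrist's pose just before it. calibration takes no time and is no camera call; for the wrist camera it gives the pose at the moment of the call.
- ctrl.finish_job(): hands the job in, once; it reports no verdict.
Trained networks look in the newest picture that a camera, given by its name, has taken for a name from the list of things; names that differ only in an ending like _2 or _b are one class to them, and where a whole thing is asked for, a point or a joint stands for the part that bears it (a point fixed in the world has none). Each returns a list of dicts, best first, with "conf" (0 to 1); they miss things now and then, are a little off and sometimes report something else, mostly with a low value. They report only what shows in the picture. A call takes as long as a camera call. They do not tell look-alikes from the thing itself.
- ctrl.boxes_of(camera, label): "rect" ([left, top, width, height] in pixels, round what is visible of it).
- ctrl.outline_of(camera, label): "mask" (420x560 bool, what is visible of it) and "rect" ([left, top, width, height] in pixels, round what is visible of it).
The state is a dict: "t": time; "q": joint angles; "dq": joint speeds; "effort": joint torques, N m; "tool_pos": TCP position; "tool_rot": TCP orientation; "contact_force": force on the tool from outside, world axes, zero at the start; "wrist_torque": the same for the moment, N m; "opening": finger opening in m.
Only numpy, scipy, OpenCV 4.12 (cv2) and the standard library are available. Lean on these libraries where they do the work, as an engineer would, in place of code of your own. Each camera call takes 0.05 s, during which the arm holds its last target. There are 200 camera calls.

### The job

The clay scale rocks because the foot at its near left corner, as seen from the robot, is screwed in too short. With the fingertips push the loose wooden wedge along the table, thin end first, squarely under that foot until the scale stands level and no longer rocks, with the foot resting on the wedge; then take the hand away. Only touch and push the wedge, never lift or pick it up, do not touch or shove the scale, and leave everything else where it is.

Things in the scene. Friction and masses are not known exactly. Their poses are not given: they have to be found in the camera images.
- scale: grey bench scale, 3.6 kg (+-15 %), loose on four domed rubber feet. Origin: under its centre, on the table plane when level; z up, x away from the robot (display end), y to its left. Housing 220 x 250 mm in x, y, from 30 to 66 mm up; display housing out to x = 162, up to 72 mm. Feet under round lugs (42 mm across, from 30 to 43 mm up) at x = +-120, y = +-140 mm; all but one reach z = 0
- low_foot_tip (a point): lowest point of the short foot, a black rubber dome of 18 mm radius under the scale's lug at its x = -120, y = +140 mm, 6 to 9 mm shorter than the others: at the start the scale leans onto it by 0.03 to 0.05 rad, about the diagonal through its two neighbour feet. Its steel bolt stands higher above the lug than the other three
- scale_pan (a point): centre of the top of the scale's square steel pan (200 x 230 mm), 66 mm up. While the scale leans, only some 2 N rests on the short foot, and the wedge goes in at 2 to 7 N of push; once it is level that corner takes up to half the scale's weight, the push rises to 10 N or more and the whole scale starts to slide away instead
- wedge: plain brown wooden wedge, loose on the table to the left of the scale, roughly pointing at the short foot: 130 mm long, 50 mm wide, flat underside, about 50 g. Origin: centre of its underside; x along its length to the thin end, z up. It stays put by friction when let go
- wedge_tip (a point): middle of the wedge's thin end, at its underside (wedge x = +65 mm); 2 mm thick there, and the top slopes up evenly to the blunt end. With the scale level the foot presses 32 to 57 mm back from this end, where the wedge is as thick as the foot is short
- wedge_tail (a point): middle of the upright blunt end face, at the underside (wedge x = -65 mm); this face is 18 mm high and 50 mm wide: push here
- pinch_pot: dark unfired-clay pinch pot, open cup 64 mm across and 55 mm high, origin under its centre; leave alone
- small_pot: small dark clay bowl 54 mm across and 42 mm high, origin under its centre; leave alone
- clay_disc: flat dark clay disc 84 mm across and 12 mm thick, origin under its centre; leave alone
- batten: flat pale wooden slat of even thickness, 220 x 30 x 8 mm, long along its own x, origin under its centre; leave alone
- pen_jar: brown pottery jar of pens, 96 mm across, 85 mm high, pens up to 155 mm, origin under its centre; leave alone
There are look-alikes about, which are no part of the job. What is meant by the wedge is not red or turquoise, and is the smaller of those in its own colour.

How it is judged:
By the outcome, as a careful person would: the job done as asked, in the order asked, and still so for the second after the job is handed in, with the robot touching nothing.
It also fails if it takes over 51 s, if anything falls off the work surface, if the arm or the gripper's body presses on something with over 40 N, if the wrist force passes 120 N, or if a joint passes its speed limit or range.

## Working session

There is one attempt and no reset: what is moved stays moved. The work goes in short steps, Python scripts to look and compute and a shell command to move; the robot and the scene stay as the last step left them, time stands still between calls to the robot, and variables do not carry over. Pictures are saved under pics/ and viewed, about 8 in all and at most 12, crops included, and the job is handed in when it is done.

```bash
mkdir -p pics; ls
python3 - <<'E'
from station import ctrl
import cv2,numpy as np
o=ctrl.get_obs();print(o['t'],o['tool_pos'],o['tool_rot'],o['contact_force'],o['opening'],ctrl.grip_point_offset)
ims=[]
for c in ("scene","top"):
    im=ctrl.get_image(c);cv2.imwrite(f'pics/{c}0.png',im[:,:,::-1])
    ims.append(im)
    for l in ("wedge","scale","batten","low_foot_tip"):
        print(c,l,[(round(b['conf'],2),[int(v) for v in b['rect']]) for b in ctrl.boxes_of(c,l)][:5])
    k=ctrl.calibration(c);print(k['fx'],k['cx'],k['cy'],np.round(-k['R'].T@k['t'],3))
E
```

```text
pics
0.0 [0.28091586 0.557597   0.23002211] [-0.72642161 -3.05569807  0.00310039] [-0.08419265  0.671149   -0.39547343] 0.08526658520393622 0.0187
scene wedge [(0.96, [261, 124, 58, 25]), (0.85, [278, 177, 45, 35]), (0.81, [397, 139, 51, 47]), (0.78, [333, 135, 38, 37])]
scene scale [(0.79, [171, 207, 173, 150])]
scene batten [(0.59, [154, 223, 76, 52])]
scene low_foot_tip [(0.64, [263, 206, 5, 9]), (0.31, [337, 188, 26, 32])]
464.44663120060875 277.0588761230178 204.93734349296992 [ 1.077 -0.367  1.035]
top wedge [(0.96, [176, 259, 60, 47]), (0.92, [164, 202, 22, 44]), (0.72, [225, 209, 42, 17]), (0.64, [115, 148, 40, 60])]
top scale [(0.97, [273, 117, 117, 107])]
top batten [(0.68, [318, 223, 73, 12]), (0.5, [220, 209, 51, 18])]
top low_foot_tip []
509.6318526940831 283.76268060631514 207.39966980686387 [0.257 0.067 1.523]
```

View pics/top0.png

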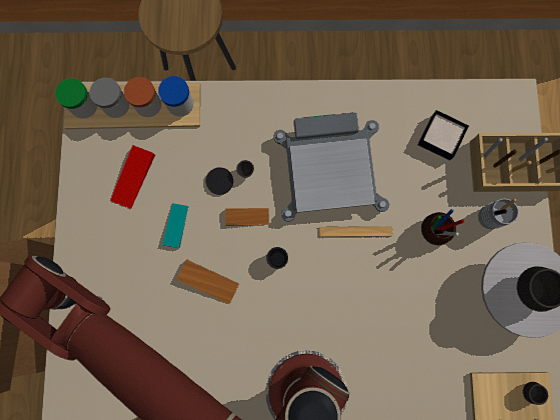

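View pics/scene0.png

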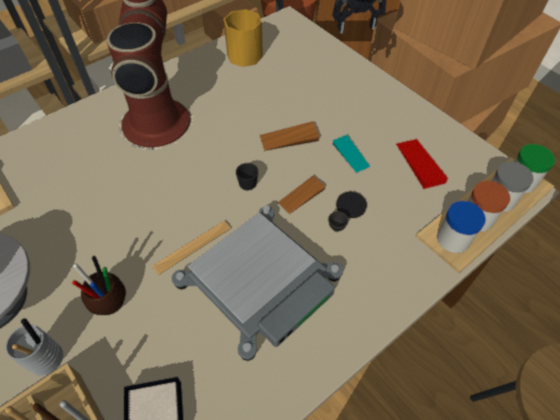

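```bash
cat > h.py <<'E'
from station import ctrl
import cv2,numpy as np
from scipy.spatial.transform import Rotation as Ro
def ray(k,uv,z):
    uv=np.atleast_2d(uv).astype(float)
    d=np.c_[(uv[:,0]-k['cx'])/k['fx'],(uv[:,1]-k['cy'])/k['fy'],np.ones(len(uv))]@k['R']
    c=-k['R'].T@k['t']
    return c+d*((z-c[2])/d[:,2])[:,None]
def proj(k,X):
    p=np.atleast_2d(X)@k['R'].T+k['t']
    return np.c_[k['fx']*p[:,0]/p[:,2]+k['cx'],k['fy']*p[:,1]/p[:,2]+k['cy']]
def mrect(k,mask,z):
    c=max(cv2.findContours(mask.astype(np.uint8),0,2)[0],key=cv2.contourArea)[:,0]
    P=ray(k,c,z)[:,:2].astype(np.float32)
    (x,y),(w,h),a=cv2.minAreaRect(P*1000)
    if w<h:w,h,a=h,w,a+90
    return [round(v,1) for v in (x,y,w,h,a)]
E
python3 - <<'E'
from h import *
for c in ("top","scene"):
    im=ctrl.get_image(c);k=ctrl.calibration(c)
    for o in ctrl.outline_of(c,"wedge")[:5]:
        print(c,round(o['conf'],2),[int(v) for v in o['rect']],mrect(k,o['mask'],0.008))
k=ctrl.calibration("top")
print("lugs top",np.round(ray(k,[[289,214],[383,205],[280,136],[373,127]],0.05),3))
k=ctrl.calibration("scene")
print("lugs scene",np.round(ray(k,[[267,211],[180,278],[335,270],[247,345]],0.05),3))
im=ctrl.get_image("wrist");k=ctrl.calibration("wrist");print(np.round(-k['R'].T@k['t'],3),np.round(k['R'],2),k['fx'])
a=cv2.imread('pics/top0.png')[190:250,200:320];b=cv2.imread('pics/scene0.png')[165:235,240:350]
im=im[:,:,::-1]
out=np.zeros((600,800,3),np.uint8)
A=cv2.resize(a,(400,200));B=cv2.resize(b,(396,252),interpolation=2);out[:200,:400]=A;out[:252,402:798]=B
W=cv2.resize(im,(440,330));out[260:590,:440]=W
cv2.imwrite('pics/c1.png',out)
E
```

```text
top 0.89 [177, 258, 58, 43] [314.2, 287.4, 172.1, 68.2, 65.0]
top 0.85 [225, 207, 39, 17] [506.3, 172.4, 130.0, 51.9, 89.5]
top 0.82 [111, 144, 44, 64] [632.7, 522.2, 187.1, 80.0, 159.8]
top 0.72 [163, 201, 23, 44] [481.0, 385.6, 130.6, 57.0, 169.4]
scene 0.93 [280, 176, 44, 35] [511.1, 175.5, 140.1, 58.3, 94.7]
scene 0.75 [399, 139, 46, 46] [635.0, 522.9, 178.1, 79.2, 160.2]
scene 0.66 [331, 135, 39, 36] [482.3, 386.8, 144.9, 58.4, 167.0]
scene 0.65 [259, 122, 58, 24] [314.0, 290.2, 178.6, 85.3, 66.6]
lugs top [[ 0.506  0.045  0.05 ]
 [ 0.53  -0.232  0.05 ]
 [ 0.744  0.069  0.05 ]
 [ 0.771 -0.212  0.05 ]]
lugs scene [[ 0.519  0.045  0.05 ]
 [ 0.544 -0.233  0.05 ]
 [ 0.755  0.066  0.05 ]
 [ 0.77  -0.205  0.05 ]]
[0.222 0.587 0.373] [[ 0.45  0.89 -0.  ]
 [ 0.86 -0.44  0.26]
 [ 0.23 -0.12 -0.96]] 360.33867837978016
```

View pics/c1.png

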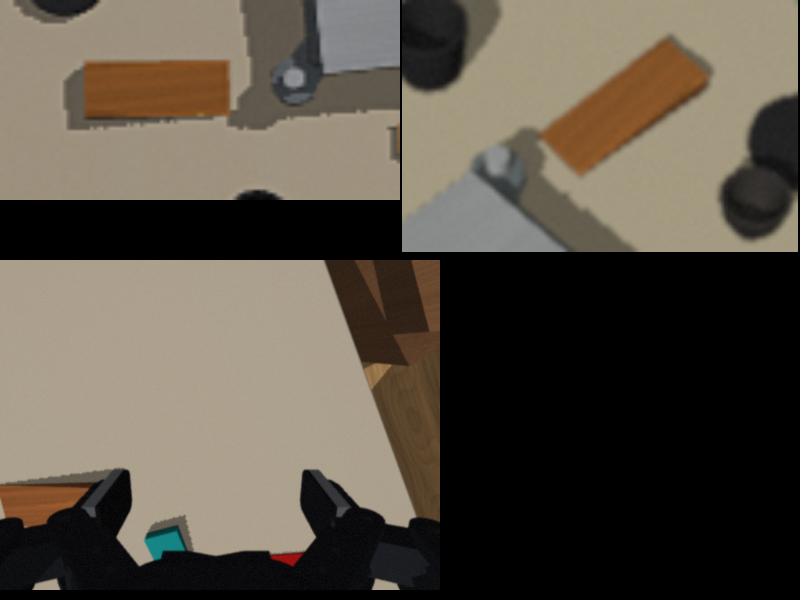

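The wedge candidates in the top view are:
- small brown at (246,217), 130 x 50 mm
- larger brown at (207,281), 172 x 68 mm
- turquoise at (175,226)
- red at (132,177)

The small brown one fits: it is brown, it is the smaller of the two, and it points at the short foot. The crop confirms this, with its thin end at the lug with the tall bolt. The batten at (355,232) is pale and flat. I'll move over the gap with the camera looking down on the wedge and foot.

```bash
python3 -m creep '[[0,-35,-27,0,0.1],[0,-70,-55,0,0.2],[0,-105,-83,0,0.3],[0,-140,-110,0,0.4],[0,-175,-138,0,0.5],[0,-210,-165,0,0.6],[0,-245,-193,0,0.7],[0,-280,-220,0,0.8],[0,-315,-248,0,0.9],[0,-350,-275,0,1.0],[0,-380,-300,0,1.1],[0,-400,-315,0,1.104]]'
python3 -m creep '[[0,0,0,0,0],[0,0,0,0,0],[0,0,0,0,0]]'
python3 - <<'E'
from h import *
o=ctrl.get_obs();print(o['t'],o['tool_pos'],o['tool_rot'],o['contact_force'])
k=ctrl.calibration("wrist");im=ctrl.get_image("wrist");cv2.imwrite('pics/w2.png',im[:,:,::-1])
for l in ("wedge","low_foot_tip"):
  for r in ctrl.outline_of("wrist",l)[:3]:
    print(l,round(r['conf'],2),[int(v) for v in r['rect']],mrect(k,r['mask'],0.01 if l=="wedge" else .04))
E
```

```text
t: 1.75
tool_pos: [0.4932, 0.1031, 0.2317]
tool_rot: [2.225, 2.217, 0.001]
contact_force: [0.3, 2.0, -0.3]
opening: 0.0854
t: 2.0
tool_pos: [0.4927, 0.1052, 0.2313]
tool_rot: [-2.222, -2.221, -0.0]
contact_force: [-0.5, -0.0, 0.6]
opening: 0.0855
2.0 [0.49265029 0.10523395 0.23128881] [-2.22153842e+00 -2.22056474e+00 -2.25169625e-04] [-0.45021806 -0.04552051  0.64543649]
wedge 0.96 [264, 39, 55, 142] [508.0, 171.1, 129.2, 50.3, 90.6]
low_foot_tip 0.81 [284, 237, 19, 19] [509.8, 45.4, 23.0, 17.7, 90.2]
```

View pics/w2.png

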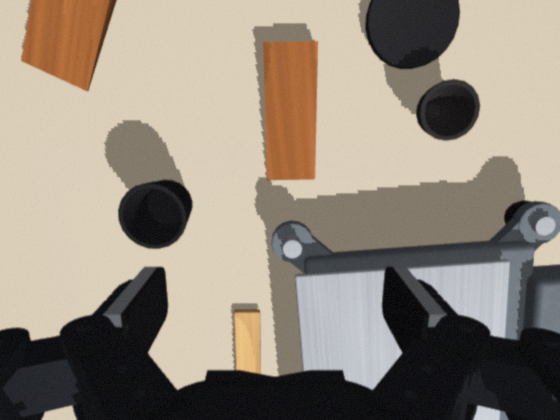

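The wedge is at pixels (264–318, 40–180), pointing straight at the short-foot lug centred at about (291,242). The pinch pot (155,212), small pot (448,108) and disc (412,25) are clear of the push path.

Run:
```python
from h import *
k=ctrl.calibration("wrist")
print("bolt z.05-.06",np.round(ray(k,[[291,248]],.06),4),"lug",np.round(ray(k,[[291,241]],.036),4))
print("far-left bolt",np.round(ray(k,[[543,226]],.05),4))
print("wedge corners tail",np.round(ray(k,[[264.5,40.5],[317.5,40.5]],.018),4)," tip",np.round(ray(k,[[267,179.5],[315,179.5]],.002),4))
print("pots",np.round(ray(k,[[155,215],[448,108],[412,25]],.05),3))
```

```text
bolt z.05-.06 [[0.5077 0.0522 0.06  ]] lug [[0.5088 0.0504 0.036 ]]
far-left bolt [[0.7442 0.0704 0.05  ]]
wedge corners tail [[0.4834 0.2358 0.018 ]
 [0.5312 0.2358 0.018 ]]  tip [[0.4846 0.1059 0.002 ]
 [0.5346 0.1059 0.002 ]]
pots [[0.381 0.081 0.05 ]
 [0.642 0.177 0.05 ]
 [0.604 0.242 0.05 ]]
```

```bash
python3 -m creep '[[190,40,5,0,0],[190,80,10,0,0],[190,120,16,0,0],[190,150,16,0,0],[190,167,16,0,0],[190,167,16,40,0],[190,167,16,80,0],[190,167,16,120,0],[190,167,16,160,0],[190,167,16,190,0],[190,167,16,212,0],[190,167,16,225,0]]' 40
python3 -m creep '[[190,0,0,0,0],[190,0,0,0,0],[190,0,0,0,0]]'
python3 - <<'E'
from h import *
k=ctrl.calibration("wrist");im=ctrl.get_image("wrist");cv2.imwrite('pics/w3.png',im[:,:,::-1])
E
```

```text
t: 3.15
tool_pos: [0.5055, 0.2725, 0.0026]
tool_rot: [-2.217, -2.223, 0.008]
contact_force: [0.4, 0.4, -0.5]
opening: 0.0219
t: 3.4
tool_pos: [0.5102, 0.2732, 0.0085]
tool_rot: [2.219, 2.221, 0.005]
contact_force: [0.8, 0.5, -0.2]
opening: 0.0218
```

View pics/w3.png

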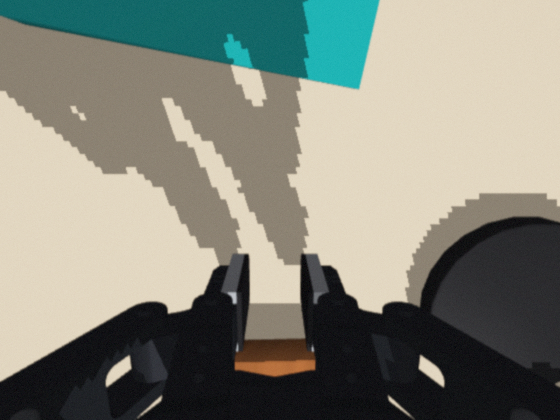

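```bash
python3 -m creep '[[190,-8,0,0,0],[190,-16,0,0,0],[190,-22,0,0,0],[190,-27,0,0,0],[190,-32,0,0,0],[190,-37,0,0,0],[190,-42,0,0,0],[190,-47,0,0,0],[190,-52,0,0,0],[190,-56,0,0,0],[190,-59,0,0,0],[190,-59,0,0,0]]'
python3 - <<'E'
from h import *
o=ctrl.get_obs();print(o['t'],o['tool_pos'])
for c in("top","scene"):
  k=ctrl.calibration(c);im=ctrl.get_image(c);cv2.imwrite(f'pics/{c}4.png',im[:,:,::-1])
  for r in ctrl.outline_of(c,"wedge")[:5]: print(c,round(r['conf'],2),[int(v) for v in r['rect']],mrect(k,r['mask'],.008))
a=cv2.imread('pics/top4.png')[150:270,200:320];b=cv2.imread('pics/scene4.png')[155:255,230:350]
cv2.imwrite('pics/c4.png',np.hstack([cv2.resize(a,(400,400),interpolation=2),cv2.resize(b,(400,333),interpolation=2)[:333] if 0 else cv2.resize(b,(400,400),interpolation=2)]))
E
```

```text
t: 4.45
tool_pos: [0.5087, 0.2125, 0.0062]
tool_rot: [2.222, 2.221, -0.001]
contact_force: [0.4, -0.8, -0.4]
opening: 0.0216
4.45 [0.5086991  0.21247065 0.00617393]
top 0.97 [175, 258, 38, 38] [324.2, 308.6, 127.3, 65.2, 64.5]
top 0.87 [163, 200, 23, 45] [482.4, 386.9, 130.1, 53.2, 168.6]
top 0.78 [112, 146, 42, 63] [632.8, 522.1, 186.2, 75.4, 160.1]
top 0.59 [240, 208, 37, 20] [505.9, 119.7, 90.6, 51.9, 89.5]
scene 0.92 [332, 132, 38, 42] [481.9, 386.7, 147.5, 61.8, 165.7]
scene 0.8 [272, 180, 40, 38] [509.1, 139.9, 139.8, 54.1, 94.0]
scene 0.64 [260, 127, 43, 21] [306.2, 266.1, 124.5, 76.9, 65.1]
scene 0.64 [396, 136, 50, 52] [637.5, 523.9, 184.1, 86.4, 160.3]
```

View pics/c4.png

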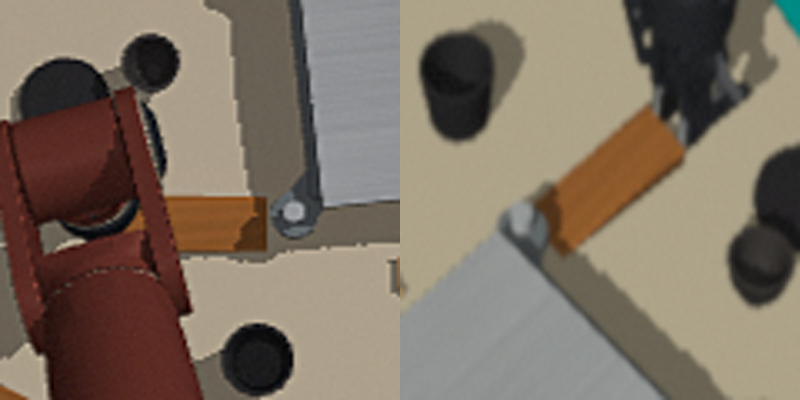

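The wedge is straight, with its tip about 20 mm short of the foot and centred on it once the lug's parallax is allowed for. I'll keep pushing slowly and watch the force.

```bash
python3 -m creep '[[190,-3,0,0,0],[190,-6,0,0,0],[190,-9,0,0,0],[190,-12,0,0,0],[190,-15,0,0,0],[190,-18,0,0,0],[190,-21,0,0,0],[190,-24,0,0,0],[190,-27,0,0,0],[190,-30,0,0,0],[190,-30,0,0,0]]'
for i in 1 2; do :; done
python3 -m creep '[[190,-2,0,0,0],[190,-4,0,0,0],[190,-6,0,0,0],[190,-8,0,0,0],[190,-10,0,0,0],[190,-10,0,0,0]]'
```

```text
t: 5.57
tool_pos: [0.509, 0.1834, 0.0066]
tool_rot: [-2.222, -2.221, -0.002]
contact_force: [-0.3, 3.4, 0.3]
opening: 0.0221
t: 6.07
tool_pos: [0.5088, 0.1733, 0.0063]
tool_rot: [-2.221, -2.221, -0.001]
contact_force: [0.5, 3.6, 0.1]
opening: 0.0219
```

```bash
python3 -m creep '[[190,-2,0,0,0],[190,-4,0,0,0],[190,-6,0,0,0],[190,-8,0,0,0],[190,-8,0,0,0]]'; python3 -m creep '[[190,-2,0,0,0],[190,-4,0,0,0],[190,-4,0,0,0]]'
python3 - <<'E'
from h import *
import cv2
for c in("top","scene"):
  im=ctrl.get_image(c);cv2.imwrite(f'pics/{c}5.png',im[:,:,::-1])
# pan/lug motion since start: sub-pixel shift of patches
from itertools import product
for c,ps in (("top",[(289,214),(383,205),(280,136),(373,127)]),("scene",[(267,211),(180,278),(335,270),(247,345)])):
  for n in (4,5):
    A=cv2.imread(f'pics/{c}0.png',0).astype(np.float32);B=cv2.imread(f'pics/{c}{n}.png',0)
    p=np.array(ps,np.float32)[:,None]
    q,s,e=cv2.calcOpticalFlowPyrLK(A.astype(np.uint8),B,p,None,winSize=(15,15))
    print(c,n,np.round((q-p)[:,0],2).tolist())
E
```

```text
t: 6.48
tool_pos: [0.5087, 0.1652, 0.0063]
tool_rot: [-2.221, -2.221, -0.0]
contact_force: [-0.0, 3.3, -0.0]
opening: 0.0218
t: 6.73
tool_pos: [0.5087, 0.161, 0.0063]
tool_rot: [-2.221, -2.221, 0.0]
contact_force: [0.1, 3.1, -0.3]
opening: 0.0214
top 4 [[-0.019999999552965164, -0.03999999910593033], [-0.2199999988079071, -0.07999999821186066], [0.11999999731779099, 0.20999999344348907], [-0.17000000178813934, 0.10000000149011612]]
top 5 [[-31.770000457763672, 182.77000427246094], [0.05999999865889549, -0.3499999940395355], [0.5400000214576721, -0.1599999964237213], [-0.27000001072883606, 0.47999998927116394]]
scene 4 [[0.23999999463558197, 0.1599999964237213], [0.18000000715255737, 0.10000000149011612], [-0.20000000298023224, 0.03999999910593033], [0.10000000149011612, -0.009999999776482582]]
scene 5 [[0.27000001072883606, -0.33000001311302185], [0.18000000715255737, 0.5600000023841858], [-0.4000000059604645, 0.6899999976158142], [0.2199999988079071, 1.399999976158142]]
```

The force is steady at about 3 N, and the far-right corner is coming down. I'll carry on in small steps.

```bash
for i in 1 2 3; do :; done
python3 -m creep '[[190,-1.5,0,0,0],[190,-3,0,0,0],[190,-3,0,0,0]]'; python3 -m creep '[[190,-1.5,0,0,0],[190,-3,0,0,0],[190,-3,0,0,0]]'
python3 - <<'E'
from h import *
for c in("scene",):
  im=ctrl.get_image(c);cv2.imwrite(f'pics/{c}6.png',im[:,:,::-1])
  A=cv2.imread(f'pics/{c}0.png',0);B=cv2.imread(f'pics/{c}6.png',0)
  p=np.array([(267,211),(180,278),(335,270),(247,345)],np.float32)[:,None]
  q,s,e=cv2.calcOpticalFlowPyrLK(A,B,p,None,winSize=(15,15));print(np.round((q-p)[:,0],2).tolist())
E
```

```text
t: 7.08
tool_pos: [0.5088, 0.1581, 0.0063]
tool_rot: [-2.221, -2.221, -0.0]
contact_force: [0.3, 4.1, 0.7]
opening: 0.0217
t: 7.33
tool_pos: [0.5088, 0.1551, 0.0063]
tool_rot: [-2.221, -2.221, -0.0]
contact_force: [0.2, 5.0, 0.1]
opening: 0.0213
[[0.3100000023841858, -0.3799999952316284], [0.12999999523162842, 0.6399999856948853], [-0.4000000059604645, 0.75], [0.28999999165534973, 1.649999976158142]]
```

```bash
python3 -m creep '[[190,-1,0,0,0],[190,-1.5,0,0,0],[190,-1.5,0,0,0]]'; python3 -m creep '[[190,-1,0,0,0],[190,-1.5,0,0,0],[190,-1.5,0,0,0]]'
```

```text
t: 7.63
tool_pos: [0.5088, 0.1538, 0.0063]
tool_rot: [-2.221, -2.221, -0.0]
contact_force: [-0.3, 5.6, -0.2]
opening: 0.0219
t: 7.88
tool_pos: [0.5088, 0.1522, 0.0063]
tool_rot: [-2.221, -2.221, -0.0]
contact_force: [0.1, 5.2, 0.2]
opening: 0.0216
```

```bash
python3 -m creep '[[190,-1,0,0,0],[190,-1.5,0,0,0],[190,-1.5,0,0,0]]'; python3 -m creep '[[190,-1,0,0,0],[190,-1.5,0,0,0],[190,-1.5,0,0,0]]';  python3 - <<'E'
from h import *
for c in("scene",):
  im=ctrl.get_image(c);cv2.imwrite(f'pics/{c}7.png',im[:,:,::-1])
  A=cv2.imread(f'pics/{c}0.png',0)
  for n in (4,5,6,7):
    B=cv2.imread(f'pics/{c}{n}.png',0)
    p=np.array([(267,211),(180,278),(335,270),(247,345)],np.float32)[:,None]
    q,s,e=cv2.calcOpticalFlowPyrLK(A,B,p,None,winSize=(15,15));print(n,[[round(float(v),2) for v in r] for r in (q-p)[:,0]])
E
```

```text
t: 8.13
tool_pos: [0.5088, 0.1507, 0.0063]
tool_rot: [-2.221, -2.221, -0.0]
contact_force: [-0.3, 5.2, -0.3]
opening: 0.0219
t: 8.38
tool_pos: [0.5088, 0.1492, 0.0063]
tool_rot: [-2.221, -2.221, -0.0]
contact_force: [0.5, 5.0, -0.1]
opening: 0.0217
4 [[0.24, 0.16], [0.18, 0.1], [-0.2, 0.04], [0.1, -0.01]]
5 [[0.27, -0.33], [0.18, 0.56], [-0.4, 0.69], [0.22, 1.4]]
6 [[0.31, -0.38], [0.13, 0.64], [-0.4, 0.75], [0.29, 1.65]]
7 [[0.26, -0.47], [0.07, 0.69], [-0.39, 0.8], [0.3, 1.82]]
```

```bash
python3 -m creep '[[190,-1,0,0,0],[190,-1.5,0,0,0],[190,-1.5,0,0,0]]'; python3 -m creep '[[190,-1,0,0,0],[190,-1.5,0,0,0],[190,-1.5,0,0,0]]'
```

```text
t: 8.68
tool_pos: [0.5088, 0.1477, 0.0063]
tool_rot: [-2.221, -2.221, -0.0]
contact_force: [-1.2, 4.7, -0.3]
opening: 0.022
t: 8.93
tool_pos: [0.5088, 0.1462, 0.0063]
tool_rot: [-2.221, -2.221, -0.0]
contact_force: [-0.0, 5.0, 0.9]
opening: 0.0217
```

```bash
cat > flow.py <<'E'
import sys
from h import *
n=sys.argv[1]
k=ctrl.calibration("scene")
for X in ([.771,-.212,.045],[.509,.05,.045]): print("px per mm x,y,z",np.round([ (proj(k,np.array(X)+d)-proj(k,X))[0] for d in np.eye(3)*.001],3).tolist())
im=ctrl.get_image("scene");cv2.imwrite(f'pics/scene{n}.png',im[:,:,::-1])
A=cv2.imread('pics/scene0.png',0)
for m in ('7',n):
    B=cv2.imread(f'pics/scene{m}.png',0)
    p=np.array([(267,211),(180,278),(335,270),(247,345)],np.float32)[:,None]
    q,s,e=cv2.calcOpticalFlowPyrLK(A,B,p,None,winSize=(15,15));print(m,[[round(float(v),2) for v in r] for r in (q-p)[:,0]])
E
python3 flow.py 8
```

```text
px per mm x,y,z [[0.275, 0.361], [0.375, -0.287], [-0.026, -0.157]]
px per mm x,y,z [[0.234, 0.244], [0.302, -0.194], [-0.007, -0.222]]
7 [[0.26, -0.47], [0.07, 0.69], [-0.39, 0.8], [0.3, 1.82]]
8 [[0.26, -0.51], [0.07, 0.73], [-0.35, 0.9], [0.32, 1.92]]
```

```bash
python3 -m creep '[[190,-1,0,0,0],[190,-1.5,0,0,0],[190,-1.5,0,0,0]]'; python3 -m creep '[[190,-1,0,0,0],[190,-1.5,0,0,0],[190,-1.5,0,0,0]]';  python3 flow.py 9|tail -1
```

```text
t: 9.23
tool_pos: [0.5088, 0.1446, 0.0063]
tool_rot: [-2.221, -2.221, -0.0]
contact_force: [-0.8, 5.0, -0.3]
opening: 0.0218
t: 9.48
tool_pos: [0.5088, 0.1431, 0.0063]
tool_rot: [-2.221, -2.221, -0.0]
contact_force: [-1.1, 4.9, 0.2]
opening: 0.0219
9 [[0.25, -0.52], [0.07, 0.77], [-0.37, 0.93], [0.31, 2.03]]
```

```bash
python3 -m creep '[[190,-1,0,0,0],[190,-1.5,0,0,0],[190,-1.5,0,0,0]]'; python3 -m creep '[[190,-1,0,0,0],[190,-1.5,0,0,0],[190,-1.5,0,0,0]]';  python3 flow.py 10|tail -1
```

```text
t: 9.78
tool_pos: [0.5088, 0.1418, 0.0063]
tool_rot: [-2.221, -2.221, -0.001]
contact_force: [0.1, 6.3, -0.1]
opening: 0.0218
t: 10.03
tool_pos: [0.5088, 0.1407, 0.0063]
tool_rot: [-2.221, -2.22, -0.002]
contact_force: [0.5, 7.5, -0.4]
opening: 0.022
10 [[0.22, -0.59], [0.04, 0.8], [-0.39, 0.93], [0.27, 2.12]]
```

The force has started to rise (6.3, then 7.5 N), so I'm going to 0.8 mm steps.

```bash
python3 -m creep '[[190,-0.8,0,0,0],[190,-0.8,0,0,0],[190,-0.8,0,0,0]]'; python3 flow.py 11|tail -1
```

```text
t: 10.33
tool_pos: [0.5088, 0.1401, 0.0063]
tool_rot: [-2.221, -2.22, -0.002]
contact_force: [0.9, 8.6, -0.6]
opening: 0.0218
11 [[0.21, -0.58], [0.04, 0.81], [-0.39, 0.94], [0.28, 2.12]]
```

```bash
python3 -m creep '[[190,-0.8,0,0,0],[190,-0.8,0,0,0],[190,-0.8,0,0,0]]';python3 -m creep '[[190,-0.6,0,0,0],[190,-0.6,0,0,0],[190,-0.6,0,0,0]]'; python3 flow.py 12|tail -1
```

```text
t: 10.63
tool_pos: [0.5088, 0.1395, 0.0063]
tool_rot: [-2.221, -2.22, -0.003]
contact_force: [-0.4, 8.4, -1.1]
opening: 0.022
t: 10.88
tool_pos: [0.5088, 0.1391, 0.0063]
tool_rot: [-2.221, -2.22, -0.003]
contact_force: [0.3, 9.5, -0.3]
opening: 0.0219
12 [[0.2, -0.59], [0.05, 0.8], [-0.39, 0.93], [0.27, 2.15]]
```

Force is now 9.5 N, nearly twice the sliding value, and the far-right corner has stopped dropping (2.12 to 2.15 px). The scale hasn't shifted sideways. I'll withdraw and inspect.

```bash
python3 -m creep '[[190,1,0,0,0],[190,3,0,0,0],[190,8,0,0,0],[190,16,0,0,0],[190,25,0,0,0],[190,35,0,0,0],[190,45,0,0,0],[190,55,0,-10,0],[190,55,0,-35,0],[190,55,0,-70,0],[190,55,0,-105,0],[190,55,0,-140,0]]'
python3 -m creep '[[190,-20,0,-30,0],[190,-50,0,-60,0],[190,-90,0,-70,0],[190,-90,0,-70,0],[190,-90,0,-70,0],[190,-90,0,-70,0]]'
python3 flow.py 13|tail -1
python3 - <<'E'
from h import *
k=ctrl.calibration("wrist");im=ctrl.get_image("wrist");cv2.imwrite('pics/w13.png',im[:,:,::-1])
for l in ("wedge","low_foot_tip"):
  for r in ctrl.outline_of("wrist",l)[:2]: print(l,round(r['conf'],2),[int(v) for v in r['rect']],mrect(k,r['mask'],.012 if l=="wedge" else .045))
b=cv2.imread('pics/scene13.png')[150:375,150:375]
out=np.zeros((400,800,3),np.uint8);out[:,:400]=cv2.resize(b,(400,400),interpolation=2);out[:300,400:]=cv2.resize(im[:,:,::-1],(400,300),interpolation=3);cv2.imwrite('pics/c13.png',out)
E
```

```text
t: 11.93
tool_pos: [0.5084, 0.1937, 0.1484]
tool_rot: [2.22, 2.222, -0.0]
contact_force: [0.9, 0.6, 0.1]
opening: 0.0218
t: 12.43
tool_pos: [0.5085, 0.1034, 0.2163]
tool_rot: [-2.221, -2.221, -0.0]
contact_force: [-0.6, 0.4, 0.1]
opening: 0.0218
13 [[0.07, -0.69], [-0.03, 0.77], [-0.31, 0.91], [0.22, 2.16]]
wedge 0.86 [0, 3, 88, 85] [301.3, 241.4, 78.1, 69.2, 66.2]
wedge 0.8 [250, 155, 49, 126] [506.4, 66.1, 127.1, 49.6, 89.3]
low_foot_tip 0.97 [268, 243, 20, 21] [510.8, 42.9, 23.9, 17.7, 90.0]
low_foot_tip 0.24 [248, 157, 50, 123] [506.8, 75.5, 115.8, 46.7, 90.3]
```

View pics/c13.png

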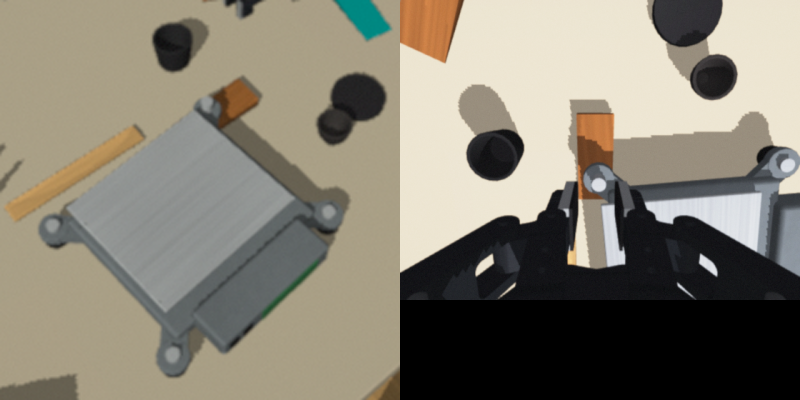

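The wedge runs squarely under the short foot: in the wrist crop it covers (577–613, 113–198) with the lug at (598,181), about 50 mm in. The scale hasn't moved sideways. I'll make one more gentle push to about 11 N so that all four feet carry load properly.

```bash
python3 -m creep '[[190,35,0,0,0],[190,65,0,0,0],[190,72,0,30,0],[190,72,0,65,0],[190,72,0,100,0],[190,72,0,135,0],[190,72,0,165,0],[190,72,0,190,0],[190,72,0,205,0],[190,72,0,210,0],[190,72,0,210,0],[190,72,0,210,0]]'
python3 -m creep '[[190,-6,0,0,0],[190,-12,0,0,0],[190,-18,0,0,0],[190,-24,0,0,0],[190,-28,0,0,0],[190,-31,0,0,0],[190,-33,0,0,0],[190,-34,0,0,0],[190,-35,0,0,0],[190,-35,0,0,0]]'
```

```text
t: 13.63
tool_pos: [0.5091, 0.1754, 0.0067]
tool_rot: [2.221, 2.222, 0.001]
contact_force: [0.2, -1.0, 0.2]
opening: 0.0217
t: 14.47
tool_pos: [0.5088, 0.1398, 0.0063]
tool_rot: [-2.221, -2.221, 0.0]
contact_force: [-0.6, -0.2, -0.1]
opening: 0.0219
```

```bash
python3 -m creep '[[190,-0.6,0,0,0],[190,-1.2,0,0,0],[190,-1.2,0,0,0]]'; python3 -m creep '[[190,-0.6,0,0,0],[190,-0.9,0,0,0],[190,-0.9,0,0,0]]'; python3 flow.py 14|tail -1
```

```text
t: 14.72
tool_pos: [0.5088, 0.1392, 0.0063]
tool_rot: [-2.221, -2.221, -0.001]
contact_force: [0.7, 2.7, 0.0]
opening: 0.0222
t: 14.97
tool_pos: [0.5088, 0.1392, 0.0063]
tool_rot: [-2.221, -2.22, -0.004]
contact_force: [-0.0, 7.4, -1.5]
opening: 0.0218
14 [[0.2, -0.58], [0.05, 0.81], [-0.39, 0.93], [0.27, 2.15]]
```

```bash
python3 -m creep '[[190,-0.6,0,0,0],[190,-0.6,0,0,0],[190,-0.6,0,0,0]]'; python3 -m creep '[[190,-0.6,0,0,0],[190,-0.6,0,0,0],[190,-0.6,0,0,0]]'; python3 flow.py 15|tail -1
```

```text
t: 15.27
tool_pos: [0.5088, 0.1391, 0.0063]
tool_rot: [-2.22, -2.219, -0.005]
contact_force: [0.4, 8.6, -1.5]
opening: 0.0218
t: 15.52
tool_pos: [0.5087, 0.1389, 0.0063]
tool_rot: [-2.22, -2.218, -0.006]
contact_force: [0.4, 10.7, -1.5]
opening: 0.0219
15 [[0.2, -0.58], [0.04, 0.83], [-0.38, 0.93], [0.28, 2.16]]
```

```bash
python3 -m creep '[[190,-0.6,0,0,0],[190,-0.6,0,0,0],[190,-0.6,0,0,0]]'; python3 flow.py 16|tail -1
```

```text
t: 15.82
tool_pos: [0.5087, 0.1385, 0.0063]
tool_rot: [-2.22, -2.218, -0.006]
contact_force: [-0.4, 10.1, -1.4]
opening: 0.0217
16 [[0.21, -0.58], [0.05, 0.83], [-0.38, 0.93], [0.29, 2.18]]
```

Force is at the 10 N level plateau and the image is steady. I'll withdraw clear and do the final check.

```bash
python3 -m creep '[[190,1,0,0,0],[190,3,0,0,0],[190,8,0,0,0],[190,16,0,0,0],[190,25,0,0,0],[190,35,0,0,0],[190,45,0,0,0],[190,55,0,-10,0],[190,60,0,-45,0],[190,60,0,-85,0],[190,60,0,-125,0],[190,60,0,-165,0]]'
python3 -m creep '[[190,-10,0,-30,0],[190,-30,0,-60,0],[190,-60,0,-80,0],[190,-60,0,-80,0],[190,-60,0,-80,0]]'
python3 flow.py 17|tail -1
python3 - <<'E'
from h import *
k=ctrl.calibration("wrist");im=ctrl.get_image("wrist")
for l in ("wedge","low_foot_tip","scale"):
  for r in ctrl.outline_of("wrist",l)[:2]: print(l,round(r['conf'],2),[int(v) for v in r['rect']],mrect(k,r['mask'],.012 if l=="wedge" else .045))
print("lug",np.round(proj(k,[[.5088,.0504,.04]]),1))
im2=cv2.cvtColor(im,cv2.COLOR_RGB2BGR)
b=cv2.imread('pics/scene17.png')[150:375,150:375]
out=np.zeros((450,800,3),np.uint8);out[:400,:400]=cv2.resize(b,(400,400),interpolation=2);out[:450,400:]=cv2.resize(im2[100:325,180:380],(400,450),interpolation=2);cv2.imwrite('pics/c17.png',out)
E
```

```text
t: 16.87
tool_pos: [0.5083, 0.1969, 0.1738]
tool_rot: [2.22, 2.222, 0.0]
contact_force: [1.5, -0.1, -0.5]
opening: 0.0217
t: 17.28
tool_pos: [0.5097, 0.1359, 0.254]
tool_rot: [2.221, 2.218, 0.006]
contact_force: [-0.6, -0.6, -0.4]
opening: 0.022
17 [[0.03, -0.72], [-0.07, 0.78], [-0.27, 0.91], [0.23, 2.18]]
wedge 0.97 [248, 184, 48, 109] [506.2, 66.6, 125.4, 50.0, 89.8]
wedge 0.67 [25, 1, 98, 121] [309.2, 264.6, 124.4, 72.0, 65.1]
low_foot_tip 0.71 [269, 260, 15, 21] [511.4, 42.3, 23.9, 16.8, 89.8]
low_foot_tip 0.27 [248, 185, 45, 105] [506.5, 77.8, 116.0, 46.7, 90.5]
scale 0.56 [259, 224, 299, 188] [722.3, 24.9, 280.8, 140.9, 157.2]
lug [[274.5 262.5]]
```

View pics/c17.png

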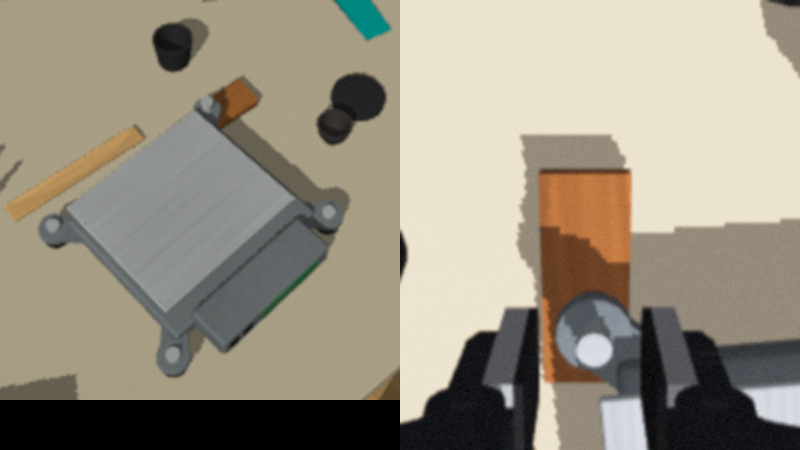

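The wedge lies straight, at (540–631, 172–382), with the lug (593,330) above its middle and the fingers well clear. Handing in.

```bash
python3 -c "
from station import ctrl
print(ctrl.finish_job())"
```

```text
the job is handed in; nothing more can be done
None
```

I pushed the small brown wedge by its blunt end, thin end first, under the scale's short near-left foot, then took the hand away and handed the job in. The robot clock read about 17 s. The wedge was only pushed, never lifted.

**Force:** The push held at 3–5 N while the scale was lifting, then rose to about 10 N. The wedge then hardly moved any further, which points to the scale standing on all four feet.

**Images:** The far-right corner came down and stopped. The scale showed no sideways shift. The wedge lies straight, its tip about 50 mm past the foot (allowed 32–57 mm), with the foot 3–5 mm off its centre line. The fingers are about 0.25 m up and touching nothing, and the pots, disc and batten look unmoved.

**Less certain:**
- I judged that the scale is level from the force rise and sub-pixel image shifts, not from a direct tilt measurement.
- The far-right corner's image crept only 2.12 to 2.18 px over the last 2 mm of pushing, so its levelling off is only weakly resolved.
- Estimates of where the foot is differed by up to 8 mm. The largest gap was between the detector's last reading and mine, so the 50 mm could be nearer 42 mm, which is still in range.

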